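# Push a spice tin through the spring gate

### The job

Put the small red tin away in the wooden spice tray: push the self-closing blue gate open with one finger and, while that finger holds it open, push the tin along the tray floor through the gateway with the other finger. Push the tin far enough that the gate can swing fully shut behind it without touching it, then take the fingers out and let the gate close. Don't grasp or lift the tin, keep it upright, don't let it push or get caught by the gate, and leave the spice jars, bowl and spoon where they are.

Things in the scene. Friction and masses are not known exactly. Their poses are not given: they have to be found in the camera images.
- tray: Fixed open-topped wooden spice tray; origin on the worktop under the gate's hinge pin. +x: the way in, roughly to the robot's left; +y: across, from hinge to guide wall, roughly toward the robot; z up. Floor 4 mm thick (top z = 4) from x = -115 to 305 mm; x < 0 is a level apron, no sill. Nothing spans the tray from above: fingers pointing down can travel its length, tips just over the floor.
- guide_wall (a point): Point on the guide wall's inner face, on its top edge, abreast of the hinge: tray (0, 118, 45) mm. This wall runs along the whole length, tray x = -118 to 305 mm, also beside the apron. The opposite wall, on the hinge side, has its inner face at tray y = -32 mm, x = -12 to 305 mm; a post fills the gap between it and the hinge pin. All walls reach 45 mm over the worktop and are 8 mm thick.
- end_wall (a point): Middle of the end wall's inner face, on its top edge: tray (297, 43, 45) mm.
- gate_hinge (a point): The gate's upright hinge pin at mid-height of the gate: tray (0, 0, 27) mm. The barrel round it is 11 mm across; a small bracket over it reaches 50 mm over the worktop. The gate and its tip sweep out to 161 mm from this pin, so something is clear of the closing gate when all of it lies farther from the pin than that.
- gate (a joint): Blue spring gate, rad: 0 = shut, at 45 degrees across the tray, from the pin to its tip at tray (112, 112) mm; grows as it swings inward, away from the apron; 0.785 = pointing along tray +x; stop 0.95. A damped spring shuts it in about half a second; pushing it fast takes more force; closing moment 0.07 N m shut, 0.13 N m wide open (about 5 N at 15 mm from the pin).
- gate_tip (a point): Tip of the blue gate at mid-height, 158 mm from the hinge pin. The gate is a flat upright panel from pin to tip, 4 mm thick, 9 to 45 mm over the worktop, with a rounded rubber tip 6 mm across.
- tin: Loose small rectangular spice tin with rounded edges, red with a flat bare-metal lid, 36 mm along the tray by 48 mm across it, 38 mm high, about 0.08 kg, standing on the tray's apron outside the gate, beside the guide wall and within about 10 degrees of parallel to it. Origin: centre of its underside; z up, x along the 36 mm side, toward the gate.
- spice_a: Loose glass spice jar with a green cap, 46 mm in diameter, 106 mm tall, standing in the tray by the end wall. Origin: centre of its underside. To be left alone.
- spice_c: A second loose spice jar with a green cap, 46 mm in diameter, 106 mm tall, standing in the tray by the end wall. Origin: centre of its underside. To be left alone.
- red_bowl: Loose red bowl, 99 mm across, 45 mm high, on the worktop. Origin: centre of its underside. To be left alone.
- spoon: Loose metal spoon, 191 mm long, 38 mm wide, lying on the worktop beyond the tray. Origin: centre of its underside. To be left alone.
Mind the look-alikes: they are no part of the job. There is more than one size of the tin; the one meant has the size given above.

How it is judged:
On the way, in this order (a step that is already met when the one before it is completed fails the run):
1. a finger pushes the gate open while the tin is still outside (value of joint gate above 0.2 rad and contact force between the fingers and gate above 0.2 N and x of tin in the frame of tray below 0.085 m), for 0.05 s.
2. the tin is pushed inside by the fingers, while a finger still holds the gate open (value of joint gate above 0.3 rad and contact force between the fingers and gate above 0.1 N and contact force between the fingers and tin above 0.03 N and x of tin in the frame of tray above 0.12 m), for 0.02 s.
At the end, for the whole second after the job is handed in: The tin stands upright (within 0.1 rad) and at rest on the tray floor inside the gate, wholly clear of the gate's swing (its centre more than 188 mm from the hinge pin), and the gate has closed again (under 0.05 rad) (x of tin in the frame of tray between 0.14 and 0.275 m and y of tin in the frame of tray between 0.018 and 0.098 m and horizontal distance between tin and tray above 0.188 m and angle between tin's own z axis and vertical below 0.1 rad and z of tin in the frame of tray below 0.008 m and linear speed of tin below 0.01 m/s and value of joint gate below 0.05 rad); the robot touches nothing.
It fails at once if the tin is lifted (z of tin in the frame of tray above 0.016 m).
It fails at once if the tin is tipped (angle between tin's own z axis and vertical above 0.35 rad).
It fails at once if the tin pushes the gate or is caught by it (contact force between tin and gate above 0.4 N).
It fails at once if a spice jar, the bowl or the spoon is disturbed (distance of any of spice_a, spice_c, red_bowl, spoon from where it was at the start of the episode above 0.02 m).
It also fails if it takes over 45 s, if anything falls off the work surface, if the arm or the gripper's body presses on something with over 40 N, if the wrist force passes 120 N, or if a joint passes its speed limit or range.

### The arm

A 6-joint arm with a two-finger parallel gripper is mounted at the origin on a cart in front of the work surface, level with it; the furniture and walls round the work are solid. World frame = base frame: x ahead of the robot, y to its left, z up, the work surface at z = 0. Lengths are in m, angles in rad, forces in N, time in s.
With the tool pointing down it reaches from about 0.35 to 0.85 m from the base axis. Payload 8.1 kg.
Tool frame: the origin (TCP) lies at the centre of the arm's flange, where the gripper is bolted on; the fingertips stand 186 mm ahead of it and the grasp point (between the pads) lies 167 mm ahead of it; z points along the fingers, y is the direction in which the jaws open and shut (so a half turn about z gives the same grasp; the last joint's range is limited). The gripper opens to 93 mm and grips with 3 to 60 N. Pads are 15 mm wide; open, the fingers measure 128 mm over their backs; the gripper's body (75 mm by 188 mm) begins 65 mm behind the grasp point.
Start: joints at [-1.312, 0.13, 1.488, -0, 1.523, -0.085], TCP at [0.202, -0.565, 0.405] pointing down, gripper open.
Joint ranges: [-2.96, 2.96], [-0.89, 2.26], [0.02, 2.5], [-1.34, 4.48], [0, 2.73], [-2.66, 2.66]. Speed limits (rad/s): [2.39, 2.39, 2.79, 3.14, 3.14, 3.14].

### API

Orientations are given as a rotation vector (axis times angle).
In Python, from plant import robot, viewer, order gives the robot as it stands.
- The arm moves only by the tool apply_moves, never from a script. Its argument "deltas" is a list of rows, each a list of 3 entries, a list of its own where there are three numbers: the finger opening in mm, from 0 to 93, then the shift along the tool's x, y, z in mm, then the turn about the tool's z in rad. In form: [[grip, [dx, dy, dz], yaw], ...]. A call has 1 to 5 rows; each row shifts and turns the commanded pose from where the row before left it, along the tool's axes as they then stand; what a row does not reach is not made up. A row lasts 1/8 s, in which the tool goes at most 62.5 mm and 10.7 degrees, less where a joint would pass 70% of its speed; a pose out of reach is approached as far as the arm can. A call is refused whole if a number of a shift passes 62.5 or a number of a turn 0.188, either way. A call with a gripper value outside its range is refused whole. The fingers move at their own pace and stop on an object; "grip_force" is the grip in N (left out, the last holds). Time passes only in rows, so rows that do not move let the fingers close. It gives the time, the measured TCP pose, the force and the opening at its end, in the units of the state.
- robot.read_state(): the state, without advancing time (a new reading comes with each control period).
- viewer.read_camera(name): name is "side" or "top"; returns the picture (400x640x3 uint8, blue, green, red); there is no depth.
- viewer.get_calibration(name): a dict with "fx", "fy", "cx", "cy" (pixels), "distortion" ([k1, k2, p1, p2, k3] as OpenCV has them; the pictures are not rectified), "R" (3x3) and "t" (3): a world point X has camera coordinates R X + t. Camera axes: x right, y down, z forward; pixel columns grow to the right and rows downward; lengths in m; the calibration is good to about 2 mm. A picture is of the moment at which its call begins. get_calibration takes no time and is no camera call.
- order.close_job(): hands the job in, once; it reports no verdict.
The state is a dict: "t": time; "q": joint angles; "dq": joint speeds; "joint_torque": joint torques, N m; "tool_pos": TCP position; "orientation": TCP orientation; "force": force on the tool from outside, world axes, zero at the start; "wrist_torque": the same for the moment, N m; "opening": finger opening in m.
Only numpy, scipy, OpenCV 4.12 (cv2) and the standard library are available. Lean on these libraries where they do the work, as an engineer would, in place of code of your own. Each camera call takes 0.05 s, during which the arm holds its last target. There are 200 camera calls.

## Working session

There is one attempt and no reset: what is moved stays moved. The work goes in short steps, Python scripts to look and compute and a tool call to move; the robot and the scene stay as the last step left them, time stands still between calls to the robot, and variables do not carry over. Pictures are saved under pics/ and viewed, about 8 in all and at most 12, crops included, and the job is handed in when it is done.

Besides the shell and the picture viewer there is one more tool, called after ">>>" as name(argument=value, ...) on one line, values as JSON. apply_moves: Moves the arm, as the interface text tells. Its arguments: {"type":"object","properties":{"deltas":{"type":"array"},"grip_force":{"type":"number"}},"required":["deltas"]}

```bash
mkdir -p pics; ls
python3 - <<'E'
from plant import robot, viewer, order
import cv2,numpy as np
print(robot.read_state())
for n in("side","top"):
    cv2.imwrite(f"pics/{n}0.png",viewer.read_camera(n)); print(n,viewer.get_calibration(n))
E
```

```text
pics
{'t': 0.0, 'q': array([-1.31240140e+00,  1.31124477e-01,  1.48929971e+00,  1.80010485e-05,
        1.52303043e+00, -8.53858281e-02]), 'dq': array([ 1.28238330e-04,  6.52274150e-04, -4.03982067e-05, -4.43398018e-04,
        2.24278913e-04, -3.28276220e-04]), 'joint_torque': array([-2.45538227e-03, -5.59857917e+01, -4.91749084e+01,  7.64363562e-02,
        3.55131144e-02, -1.36816766e-04]), 'tool_pos': array([ 0.20219906, -0.56464366,  0.40369785]), 'orientation': array([-3.09346662e+00, -5.37035348e-01,  2.24421136e-04]), 'force': array([0.75140935, 0.03965178, 0.72656754]), 'wrist_torque': array([ 0.05923697, -0.0319763 , -0.01144034]), 'opening': 0.09260045404973073}
side {'fx': 382.7732322119558, 'fy': 382.7732322119558, 'cx': 321.42540786134555, 'cy': 199.93694661206854, 'distortion': array([-0.06169343,  0.        ,  0.        ,  0.        ,  0.        ]), 'R': array([[-0.80985512, -0.58637208,  0.01739189],
       [-0.27767871,  0.3570574 , -0.89185455],
       [ 0.5167487 , -0.72710233, -0.45198781]]), 't': array([0.41306477, 0.19245431, 0.65658754])}
top {'fx': 400.109768099009, 'fy': 400.109768099009, 'cx': 318.1381706247636, 'cy': 198.20845646343477, 'distortion': array([0.03415267, 0.        , 0.        , 0.        , 0.        ]), 'R': array([[-0.00972903, -0.99971107,  0.02198005],
       [-0.98685026,  0.00605254, -0.16152377],
       [ 0.16134406, -0.02326249, -0.98662402]]), 't': array([-0.02514379,  0.51237414,  0.90863409])}
```

View pics/top0.png

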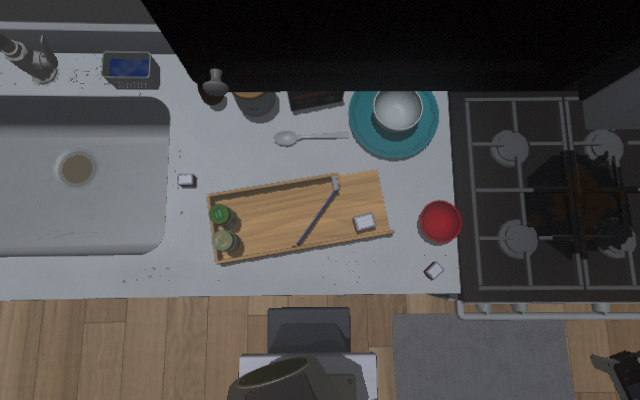

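View pics/side0.png

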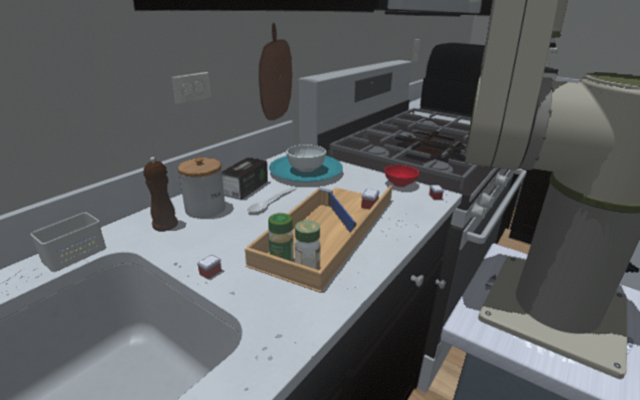

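The top view shows the tray from about (208,190) to (392,235), with the hinge near (336,182), the gate tip near (298,243) and the tin near (364,222). I'll zoom in to get precise points.

Run:
```python
import cv2
a=cv2.imread("pics/top0.png")[160:275,200:400]
cv2.imwrite("pics/topz.png",cv2.convertScaleAbs(cv2.resize(a,None,fx=4,fy=4,interpolation=cv2.INTER_CUBIC),alpha=1.5))
a=cv2.imread("pics/side0.png")[170:290,240:400]
cv2.imwrite("pics/sidez.png",cv2.convertScaleAbs(cv2.resize(a,None,fx=5,fy=5,interpolation=cv2.INTER_CUBIC),alpha=1.3))
```

```text
(no output)
```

View pics/topz.png

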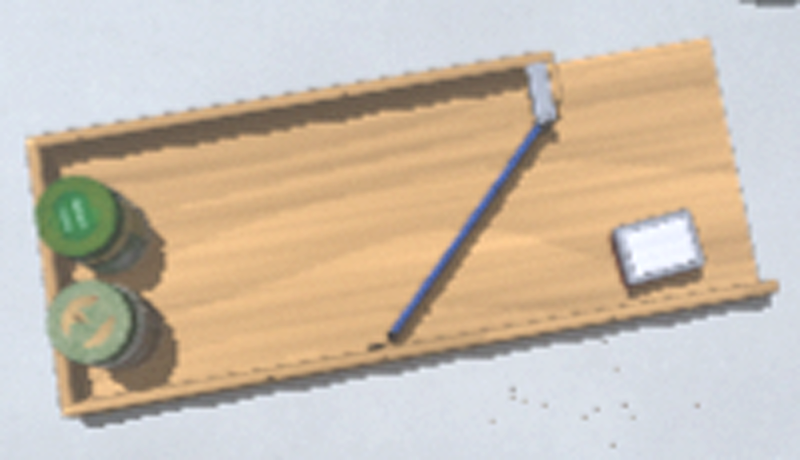

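View pics/sidez.png

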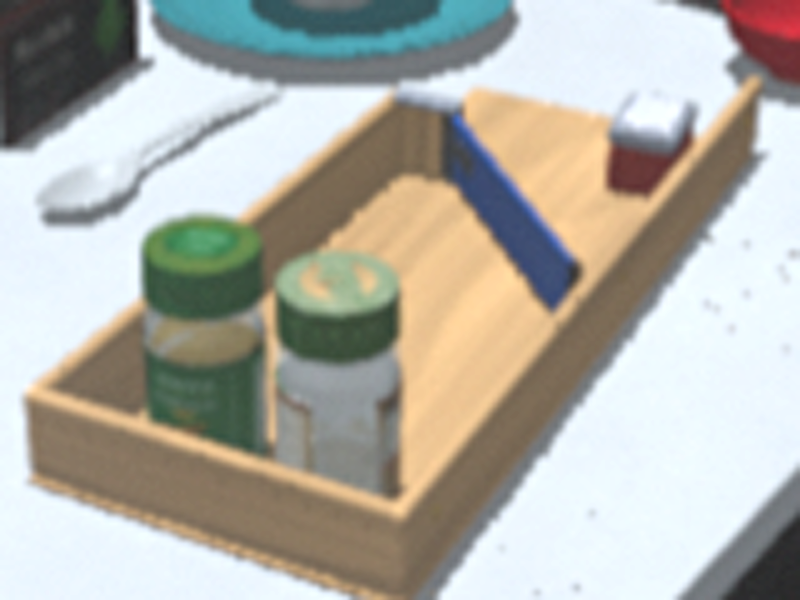

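```bash
cat > h.py <<'E'
import numpy as np,cv2
from scipy.optimize import least_squares
from plant import robot,viewer,order
C={n:viewer.get_calibration(n) for n in("side","top")}
def proj(n,X):
    c=C[n];K=np.array([[c['fx'],0,c['cx']],[0,c['fy'],c['cy']],[0,0,1]])
    return cv2.projectPoints(np.atleast_2d(X).astype(float),cv2.Rodrigues(c['R'])[0],c['t'],K,c['distortion'])[0][:,0]
def place(p,L):  # p=x,y,yaw (m); L local mm
    L=np.atleast_2d(L)/1000.; c,s=np.cos(p[2]),np.sin(p[2])
    return np.c_[p[0]+c*L[:,0]-s*L[:,1],p[1]+s*L[:,0]+c*L[:,1],L[:,2]]
def fit(obs,p0):
    f=lambda p:np.concatenate([(proj(n,place(p,[l[0] for l in o]))-np.array([l[1] for l in o])).ravel() for n,o in obs.items()])
    r=least_squares(f,p0,loss='soft_l1');return r.x,r.fun.reshape(-1,2)
def zt(u,v):return((u+.5)/4-.5+200,(v+.5)/4-.5+160)
def zs(u,v):return((u+.5)/5-.5+240,(v+.5)/5-.5+170)
E
python3 - <<'E'
from h import *
np.set_printoptions(precision=4,suppress=True)
top=[((305,-40,45),zt(28,137)),((305,126,45),zt(65,412)),((-118,126,45),zt(778,289)),((-12,-40,45),zt(553,53)),((112,112,45),zt(393,338)),((297,-32,45),zt(40,146))]
side=[((305,-40,45),zs(28,395)),((305,126,45),zs(400,518)),((-118,126,45),zs(757,80)),((112,112,45),zs(578,268))]
p,r=fit({'top':top,'side':side},[.5,0,1.4]);print(p,r)
for o in({'top':top},{'side':side}):print(fit(o,p)[0])
t=[((-18,24,42),zt(703,270)),((18,24,42),zt(632,286)),((18,-24,42),zt(617,230)),((-18,-24,42),zt(688,210))]
q,r=fit({'top':t},[p[0]-.1,p[1]-.05,p[2]]);print(q,r)
c,s=np.cos(p[2]),np.sin(p[2]);d=q[:2]-p[:2];print('tin in tray',c*d[0]+s*d[1],-s*d[0]+c*d[1],q[2]-p[2])
E
```

```text
[ 0.5342 -0.0716  1.7334] [[-1.1844 -0.2811]
 [-1.2113  1.4841]
 [ 0.9279  0.7302]
 [-0.022  -1.1208]
 [-0.7781 -0.6625]
 [-0.3283  0.2136]
 [-1.0318 -1.5157]
 [ 1.4889 -1.0309]
 [ 1.8205 -1.2609]
 [-0.0381 -1.5652]]
[ 0.5343 -0.0728  1.7335]
[ 0.5336 -0.0671  1.738 ]
[ 0.4556 -0.1382  1.7674] [[-1.0376  2.8825]
 [ 1.7988  1.9899]
 [ 1.0578 -3.91  ]
 [-1.8908 -1.9566]]
tin in tray -0.053006737202130116 0.08829407858705833 0.03404065335573003
```

The fit residuals suggest the tin is longer along the tray than across it. I'll compare it closely with the look-alikes.

Run:
```python
from h import *
t=viewer.read_camera('top');s=viewer.read_camera('side')
def cr(a,u,v,w=14):return cv2.convertScaleAbs(cv2.resize(a[v-w:v+w,u-w:u+w],(260,260),interpolation=cv2.INTER_NEAREST),alpha=1.2)
A=np.vstack([np.hstack([cr(t,365,222),cr(t,434,270),cr(t,186,180)]),np.hstack([cr(s,370,199),cr(s,436,192),cr(s,209,266)])])
cv2.imwrite('pics/tins.png',A)
```

```text
(no output)
```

View pics/tins.png

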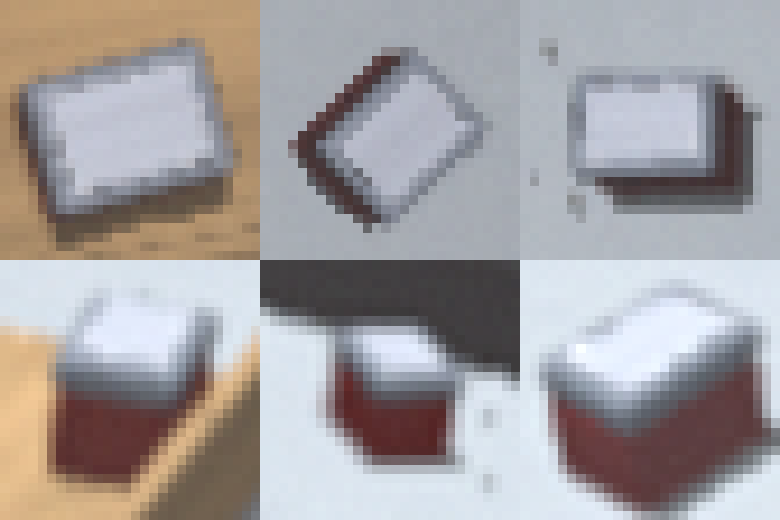

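Run:
```python
from h import *
np.set_printoptions(precision=4,suppress=True)
P=np.array([.5342,-.0716,1.7334])
ct=lambda u,v,c=(365,222):(u/9.2857+c[0]-14-.5,v/9.2857+c[1]-14-.5)
cs=lambda u,v,c=(370,199):ct(u,v-260,c)
top=[((-1,1),ct(237,168)),((1,1),ct(58,215)),((1,-1),ct(18,85)),((-1,-1),ct(193,38))]
# side view: lid corners: front-hinge(left-near), front-guide, rear-guide, rear-hinge
side=[((1,-1),cs(58,375)),((1,1),cs(178,388)),((-1,1),cs(215,318)),((-1,-1),cs(92,296))]
def f(p,z=42,use=('top','side')):
    r=[]
    for n,o in(('top',top),('side',side)):
        if n in use:
            X=place(p[:3],[(l[0]*p[3]*500,l[1]*p[4]*500,z) for l,_ in o]);r.append(proj(n,X)-np.array([b for _,b in o]))
    return np.concatenate(r).ravel()
for use in(('top',),('top','side')):
    r=least_squares(f,[.455,-.138,1.76,.04,.04],kwargs=dict(use=use),x_scale=.1);q=r.x;print(q,r.fun.reshape(-1,2))
    c,s=np.cos(P[2]),np.sin(P[2]);d=q[:2]-P[:2];print('tray',c*d[0]+s*d[1],-s*d[0]+c*d[1],q[2]-P[2])
# other tins sizes from top
for c,pts,z in(((434,270),[(405-260,50),(485-260,125),(385-260,222),(315-260,145)],30),((186,180),[(572-520,75),(715-520,75),(715-520,180),(575-520,182)],30)):
    cc=C['top'];K=np.array([[cc['fx'],0,cc['cx']],[0,cc['fy'],cc['cy']],[0,0,1]])
    u=cv2.undistortPoints(np.array([ct(*p,c) for p in pts])[:,None],K,cc['distortion'])[:,0]
    d=np.c_[u,np.ones(4)]@cc['R'];o=-cc['R'].T@cc['t'];X=o+d*((z/1000-o[2])/d[:,2])[:,None]
    print(X[:,:2].mean(0),[np.linalg.norm(X[i]-X[i-1]) for i in range(4)])
```

```text
[ 0.4568 -0.1372  1.834   0.0469  0.0346] [[-0.2666 -0.0839]
 [-0.0376  0.1751]
 [ 0.1003  0.048 ]
 [ 0.2056 -0.1403]]
tray -0.05216643060013608 0.08700571665622732 0.10063879400840792
[ 0.4561 -0.1359  1.8524  0.0472  0.0343] [[-0.6698 -0.085 ]
 [-0.4705  0.5678]
 [-0.5469  0.6415]
 [-0.4089  0.0629]
 [-0.3594 -2.1953]
 [ 0.1418 -1.3306]
 [ 0.1774 -1.3515]
 [ 0.5005 -1.0838]]
tray -0.05081298386870508 0.08748744495282634 0.11901962429302593
[ 0.3418 -0.3001] [np.float64(0.03367630783707015), np.float64(0.026785390399236584), np.float64(0.03575509054929555), np.float64(0.025268827905272122)]
[0.5621 0.2896] [np.float64(0.02826664593144619), np.float64(0.036465573090042426), np.float64(0.02773322088418268), np.float64(0.03552069928238497)]
```

Conclusions from the pictures:
- The tin on the apron measures about 47 × 35 mm, so it is the right one. Its long side lies along the tray. Its centre is at tray (-52, 87), with yaw about +0.1.
- The look-alikes are about 35 × 27 mm.

The plan is to turn the jaw axis across the tray, with opening 48 mm. The +y finger takes the gate and the -y finger takes the tin.

>>> apply_moves(deltas=[[48, [0, 0, 0], -0.184], [48, [0, 0, 0], -0.184], [48, [0, 0, 0], -0.184], [48, [0, 0, 0], -0.184], [48, [0, 0, 0], -0.184]])

```text
t: 0.82
tool_pos: [0.2022, -0.5648, 0.4044]
orientation: [-2.529, -1.863, -0.0]
force: [-0.0, 0.2, -0.5]
opening: 0.0498
```

>>> apply_moves(deltas=[[48, [0, 0, 0], -0.184], [48, [0, 0, 0], -0.184], [48, [0, 0, 0], -0.184], [48, [0, 0, 0], 0], [48, [0, 0, 0], 0]])

```text
t: 1.45
tool_pos: [0.2023, -0.5649, 0.4046]
orientation: [-1.938, -2.472, -0.0]
force: [0.1, 0.8, 0.1]
opening: 0.0481
```

```bash
cat >> h.py <<'E'
P=np.array([.5342,-.0716,1.7334])
from scipy.spatial.transform import Rotation as Ro
def totray(X):
    d=np.asarray(X[:2])-P[:2];c,s=np.cos(P[2]),np.sin(P[2]);return np.array([c*d[0]+s*d[1],-s*d[0]+c*d[1]])*1000
def stat(goal=None):
    S=robot.read_state();R=Ro.from_rotvec(S['orientation']).as_matrix();t=totray(S['tool_pos'])
    yaw=np.arctan2(R[1,0],R[0,0])-P[2];yaw=(yaw+np.pi)%(2*np.pi)-np.pi;o=S['opening']*500+8.75
    a=np.array([np.sin(yaw),-np.cos(yaw)])  # tool y in tray
    print('t %.2f TCP tray'%S['t'],t.round(1),'tipz %.1f'%(S['tool_pos'][2]*1000-186),'yaw %.3f'%yaw,'open %.1f'%(S['opening']*1000),'A',(t+a*o).round(1),'B',(t-a*o).round(1),'F',S['force'].round(1),'tilt z',R[:,2].round(3))
    if goal is not None:
        d=np.array(goal[:2])-t;x=np.array([np.cos(yaw),np.sin(yaw)]);print('tool delta',(d@x).round(1),(d@a).round(1),round(S['tool_pos'][2]*1000-186-goal[2],1),'turn',round(yaw-goal[3],3))
E
python3 -c "
from h import *;stat((-93,54,10,.08))"
```

```text
t 1.45 TCP tray [-433.   407.4] tipz 218.6 yaw 0.078 open 48.1 A [-430.4  374.7] B [-435.6  440.1] F [0.1 0.8 0.1] tilt z [-0.  0. -1.]
tool delta 311.4 378.9 208.6 turn -0.002
```

>>> apply_moves(deltas=[[48, [31, 38, 0], 0], [48, [31, 38, 0], 0], [48, [31, 38, 0], 0], [48, [31, 38, 0], 0], [48, [31, 38, 0], 0]])

```text
t: 2.08
tool_pos: [0.3497, -0.3671, 0.4049]
orientation: [1.938, 2.472, -0.0]
force: [1.0, 0.0, -0.3]
opening: 0.0481
```

>>> apply_moves(deltas=[[48, [31, 38, 0], 0], [48, [31, 38, 0], 0], [48, [31, 38, 20], 0], [48, [31, 38, 40], 0], [48, [31, 38, 40], 0]])

```text
t: 2.7
tool_pos: [0.4959, -0.1716, 0.3053]
orientation: [1.936, 2.471, 0.001]
force: [1.8, -0.6, -0.0]
opening: 0.0476
```

Run:
```python
from h import *
stat((-93,54,10,.08))
t=viewer.read_camera('top')[150:290,270:470];s=viewer.read_camera('side')[100:240,270:470]
cv2.imwrite('pics/a.png',cv2.convertScaleAbs(np.vstack([cv2.resize(t,None,fx=2.1,fy=2.1),cv2.resize(s,None,fx=2.1,fy=2.1)]),alpha=1.4))
```

```text
t 2.70 TCP tray [-92.5  54. ] tipz 119.3 yaw 0.079 open 47.6 A [-89.9  21.5] B [-95.   86.4] F [ 1.8 -0.6 -0. ] tilt z [ 0.002 -0.001 -1.   ]
tool delta -0.5 -0.1 109.3 turn -0.001
```

View pics/a.png

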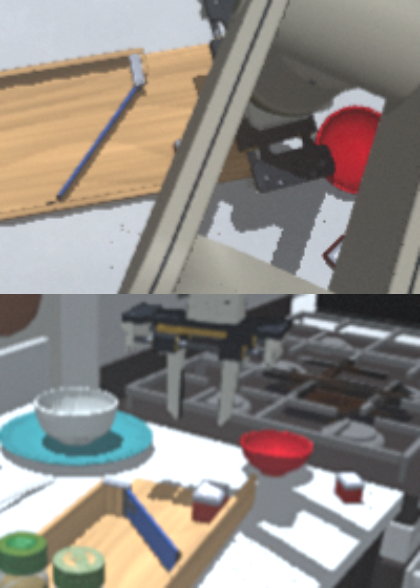

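The side view shows that the fingers taper toward the tips. I'll widen to 58 mm, shift 2 mm toward the hinge side and descend.

>>> apply_moves(deltas=[[58, [0, 2, 25], 0], [58, [0, 0, 30], 0], [58, [0, 0, 30], 0], [58, [0, 0, 15], 0], [58, [0, 0, 8], 0]])

```text
t: 3.42
tool_pos: [0.4969, -0.1728, 0.1976]
orientation: [-1.935, -2.475, 0.0]
force: [0.3, -0.9, -0.1]
opening: 0.0581
```

Run:
```python
from h import *
stat()
s=viewer.read_camera('side')[140:270,240:420]
cv2.imwrite('pics/b.png',cv2.convertScaleAbs(cv2.resize(s,None,fx=4.4,fy=4.4,interpolation=cv2.INTER_CUBIC),alpha=1.4))
```

```text
t 3.42 TCP tray [-93.9  53.2] tipz 11.6 yaw 0.081 open 58.1 A [-90.8  15.5] B [-96.9  90.9] F [ 0.3 -0.9 -0.1] tilt z [-0. -0. -1.]
```

View pics/b.png

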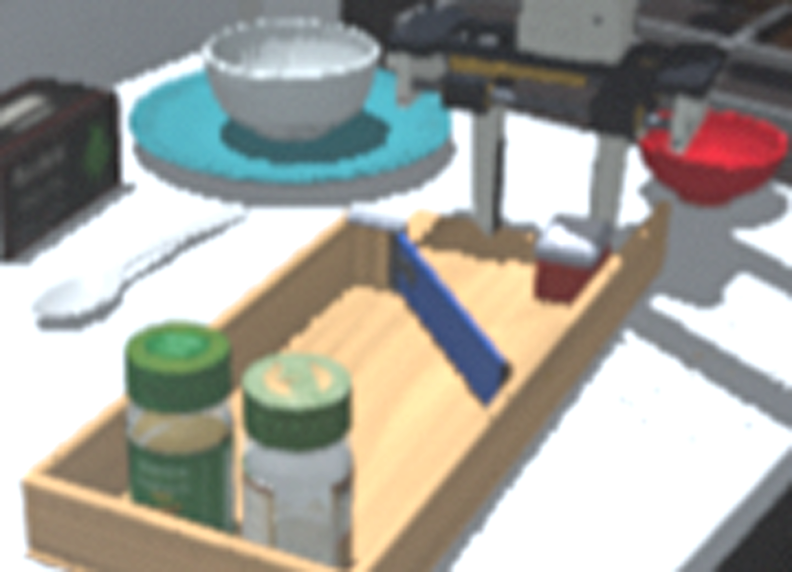

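>>> apply_moves(deltas=[[58, [10, 0.8, 0], 0], [58, [8, 0.6, 0], 0], [58, [8, 0.6, 0], 0], [58, [8, 0.6, 0], 0], [58, [8, 0.6, 0], 0]])

```text
t: 4.1
tool_pos: [0.4898, -0.1303, 0.1979]
orientation: [1.933, 2.476, 0.0]
force: [-0.3, -1.3, 1.2]
opening: 0.0579
```

>>> apply_moves(deltas=[[58, [8, 0.6, 0], 0], [58, [8, 0.6, 0], 0], [58, [8, 0.6, 0], 0], [58, [8, 0.6, 0], 0], [58, [4, 0.3, 0], 0]])

```text
t: 4.72
tool_pos: [0.4836, -0.0948, 0.1976]
orientation: [-1.933, -2.476, -0.0]
force: [0.1, 0.3, -0.9]
opening: 0.058
```

Run:
```python
from h import *
stat()
t=viewer.read_camera('top')[160:275,200:400]
s=viewer.read_camera('side')[170:260,290:410]
cv2.imwrite('pics/c.png',cv2.convertScaleAbs(np.hstack([cv2.resize(t,(400,230),interpolation=cv2.INTER_CUBIC),cv2.resize(s,(400,300),interpolation=cv2.INTER_CUBIC)[:230]]),alpha=1.4) if 0 else cv2.convertScaleAbs(np.vstack([cv2.resize(t,(520,299),interpolation=cv2.INTER_CUBIC),cv2.resize(s,(520,300),interpolation=cv2.INTER_CUBIC)]),alpha=1.4))
```

```text
t 4.72 TCP tray [-14.7  53.7] tipz 11.6 yaw 0.083 open 58.0 A [-11.6  16.1] B [-17.8  91.3] F [ 0.1  0.3 -0.9] tilt z [-0.  0. -1.]
```

View pics/c.png

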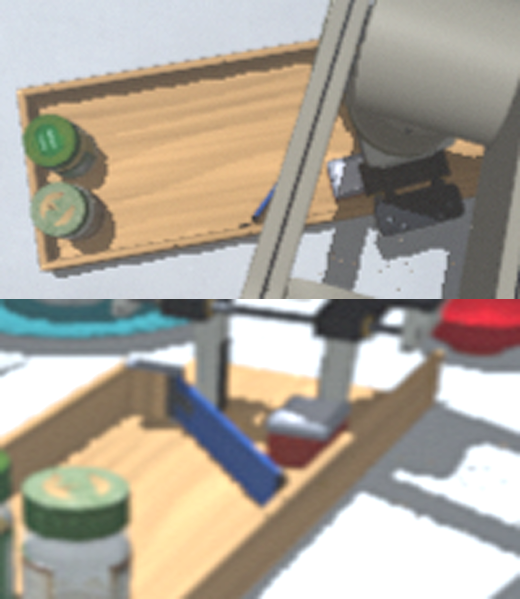

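Run:
```python
from h import *
def tp(x,y,yaw,z):
    w=place(P,[(x,y,0)])[0];X=place([w[0],w[1],P[2]+yaw],[(a*24,b*18,z) for a,b in((1,-1),(1,1),(-1,1),(-1,-1))])
    q=proj('side',X);return ((q-[290,170]+.5)*4.3333+[0,299]).round()
for y,yw in((87,.08),(92,0.),(87,-.2),(87,.3),(92,.3)):print(y,yw,tp(14,y,yw,42).tolist(),'bottom',tp(14,y,yw,4)[:2].tolist())
s=viewer.read_camera('side');h=cv2.cvtColor(s,cv2.COLOR_BGR2HSV)[170:260,290:410].astype(int)
m=((h[...,0]<8)|(h[...,0]>170))&(h[...,1]>120);m[:20]=0
v,u=np.nonzero(m);print('red bbox zoom',[((k+.5)*4.333).round() for k in(u.min(),u.max())],[((k+.5)*4.333+299).round() for k in(v.min(),v.max())])
cv2.imwrite('pics/d.png',cv2.convertScaleAbs(cv2.resize(s[205:235,340:380],None,fx=15,fy=15,interpolation=cv2.INTER_CUBIC),alpha=1.3))
```

```text
87 0.08 [[265.0, 453.0], [328.0, 466.0], [352.0, 429.0], [291.0, 417.0]] bottom [[261.0, 513.0], [323.0, 526.0]]
92 0.0 [[271.0, 453.0], [332.0, 468.0], [363.0, 433.0], [303.0, 419.0]] bottom [[267.0, 514.0], [328.0, 529.0]]
87 -0.2 [[258.0, 446.0], [313.0, 466.0], [359.0, 435.0], [305.0, 417.0]] bottom [[254.0, 507.0], [308.0, 527.0]]
87 0.3 [[273.0, 458.0], [339.0, 464.0], [344.0, 425.0], [280.0, 419.0]] bottom [[269.0, 518.0], [334.0, 524.0]]
92 0.3 [[281.0, 460.0], [348.0, 466.0], [352.0, 426.0], [288.0, 421.0]] bottom [[277.0, 520.0], [342.0, 527.0]]
red bbox zoom [np.float64(271.0), np.float64(323.0)] [np.float64(479.0), np.float64(513.0)]
```

View pics/d.png

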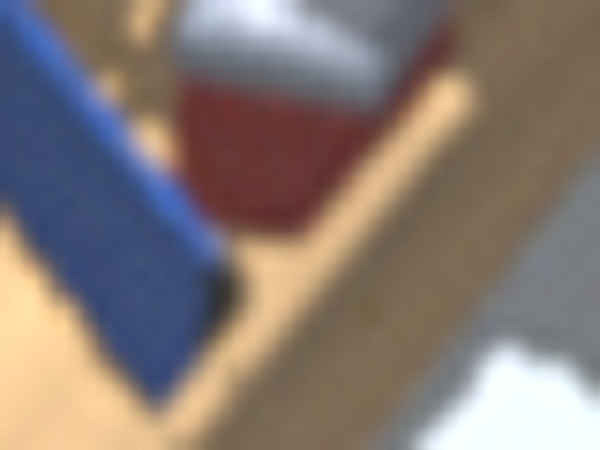

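The tin is tracking as predicted, at about tray (14, 88) and nearly parallel. Next I'll engage the gate slowly.

>>> apply_moves(deltas=[[58, [6, 0.5, 0], 0], [58, [6, 0.5, 0], 0], [58, [6, 0.5, 0], 0], [58, [5, 0.4, 0], 0], [58, [5, 0.4, 0], 0]])

```text
t: 5.5
tool_pos: [0.4789, -0.068, 0.1977]
orientation: [1.934, 2.476, -0.003]
force: [-1.8, -5.3, 0.5]
opening: 0.0576
```

>>> apply_moves(deltas=[[58, [5, 0.4, 0], 0], [58, [5, 0.4, 0], 0], [58, [5, 0.4, 0], 0], [58, [5, 0.4, 0], 0], [58, [0, 0, 0], 0]])

```text
t: 6.12
tool_pos: [0.4757, -0.0472, 0.1976]
orientation: [-1.932, -2.476, -0.0]
force: [-2.9, 0.4, 0.3]
opening: 0.0579
```

Run:
```python
from h import *
stat()
s=viewer.read_camera('side')[170:275,270:410]
cv2.imwrite('pics/e.png',cv2.convertScaleAbs(cv2.resize(s,None,fx=5.7,fy=5.7,interpolation=cv2.INTER_CUBIC),alpha=1.4))
```

```text
t 6.12 TCP tray [33.6 53.8] tipz 11.6 yaw 0.083 open 57.9 A [36.7 16.2] B [30.4 91.4] F [-2.9  0.4  0.3] tilt z [-0.001  0.001 -1.   ]
```

View pics/e.png

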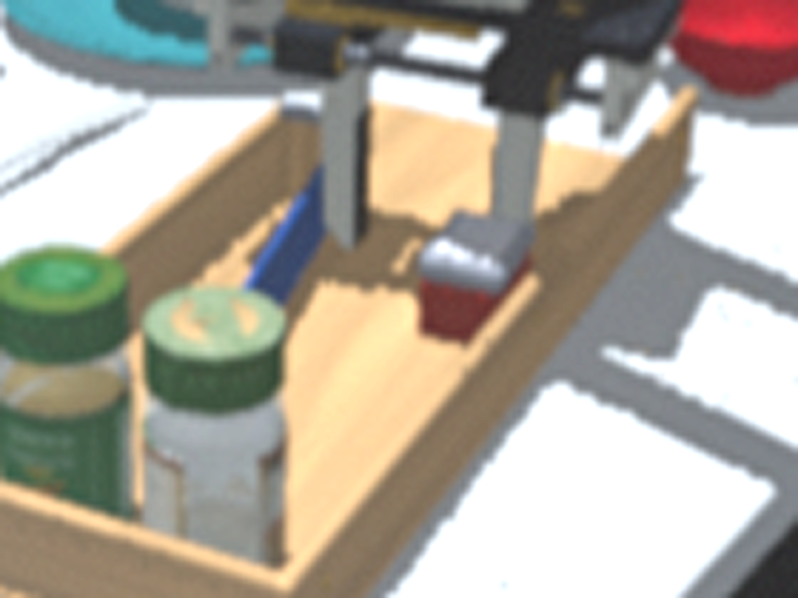

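```bash
cat > plan.py <<'E'
from h import *
def plan(b1,yaw1,n):
    S=robot.read_state();R=Ro.from_rotvec(S['orientation']).as_matrix();t=totray(S['tool_pos'])
    y0=(np.arctan2(R[1,0],R[0,0])-P[2]+np.pi)%(2*np.pi)-np.pi;o=S['opening']*500+8.75
    B=lambda y:-o*np.array([np.sin(y),-np.cos(y)])
    b0=t+B(y0);cur=t;yc=y0
    for i in range(1,n+1):
        y=y0+(yaw1-y0)*i/n;g=b0+(np.array(b1)-b0)*i/n-B(y)
        d=g-cur;print([58,[round(float(d@[np.cos(yc),np.sin(yc)]),1),round(float(d@[np.sin(yc),-np.cos(yc)]),1),0],round(float(yc-y),3)],end=', ');cur=g;yc=y
    print()
E
python3 -c "
from plan import *
plan((150,88),-.25,20)"
```

```text
[58, [5.3, 0.7, 0], 0.017], [58, [5.3, 0.6, 0], 0.017], [58, [5.3, 0.5, 0], 0.017], [58, [5.3, 0.4, 0], 0.017], [58, [5.4, 0.3, 0], 0.017], [58, [5.4, 0.2, 0], 0.017], [58, [5.4, 0.1, 0], 0.017], [58, [5.4, -0.0, 0], 0.017], [58, [5.4, -0.1, 0], 0.017], [58, [5.4, -0.2, 0], 0.017], [58, [5.3, -0.3, 0], 0.017], [58, [5.3, -0.4, 0], 0.017], [58, [5.3, -0.5, 0], 0.017], [58, [5.3, -0.6, 0], 0.017], [58, [5.3, -0.7, 0], 0.017], [58, [5.3, -0.8, 0], 0.017], [58, [5.3, -0.9, 0], 0.017], [58, [5.3, -1.0, 0], 0.017], [58, [5.3, -1.1, 0], 0.017], [58, [5.2, -1.2, 0], 0.017],
```

>>> apply_moves(deltas=[[58, [5.3, 0.7, 0], 0.017], [58, [5.3, 0.6, 0], 0.017], [58, [5.3, 0.5, 0], 0.017], [58, [5.3, 0.4, 0], 0.017], [58, [5.4, 0.3, 0], 0.017]])

```text
t: 6.8
tool_pos: [0.4727, -0.0209, 0.1978]
orientation: [2.038, 2.391, 0.0]
force: [-1.4, -2.1, -0.2]
opening: 0.0577
```

>>> apply_moves(deltas=[[58, [5.4, 0.2, 0], 0.017], [58, [5.4, 0.1, 0], 0.017], [58, [5.4, 0, 0], 0.017], [58, [5.4, -0.1, 0], 0.017], [58, [5.4, -0.2, 0], 0.017]])

```text
t: 7.42
tool_pos: [0.4693, 0.0059, 0.1977]
orientation: [-2.138, -2.302, -0.0]
force: [-0.8, -2.3, 0.1]
opening: 0.058
```

Run:
```python
from plan import *
stat();plan((150,88),-.25,10)
s=viewer.read_camera('side')[175:280,265:405]
cv2.imwrite('pics/f.png',cv2.convertScaleAbs(cv2.resize(s,None,fx=5.7,fy=5.7,interpolation=cv2.INTER_CUBIC),alpha=1.4))
def tp(x,y,yaw,z):
    w=place(P,[(x,y,0)])[0];X=place([w[0],w[1],P[2]+yaw],[(a*24,b*18,z) for a,b in((1,-1),(1,1),(-1,1),(-1,-1))])
    return ((proj('side',X)-[265,175]+.5)*5.7).round()
for a in((120,88,-.08),(120,88,-.3),(120,88,.1),(120,94,-.08)):print(a,tp(*a,42).tolist())
```

```text
t 7.42 TCP tray [87.  51.5] tipz 11.7 yaw -0.089 open 58.0 A [83.6 13.9] B [90.3 89.1] F [-0.8 -2.3  0.1] tilt z [ 0.  0. -1.]
[58, [5.3, -0.4, 0], 0.016], [58, [5.3, -0.5, 0], 0.016], [58, [5.3, -0.6, 0], 0.016], [58, [5.3, -0.7, 0], 0.016], [58, [5.3, -0.8, 0], 0.016], [58, [5.3, -0.9, 0], 0.016], [58, [5.3, -1.0, 0], 0.016], [58, [5.3, -1.1, 0], 0.016], [58, [5.2, -1.2, 0], 0.016], [58, [5.2, -1.3, 0], 0.016], 
(120, 88, -0.08) [[378.0, 284.0], [462.0, 310.0], [520.0, 256.0], [439.0, 232.0]]
(120, 88, -0.3) [[373.0, 275.0], [445.0, 310.0], [526.0, 265.0], [455.0, 232.0]]
(120, 88, 0.1) [[385.0, 290.0], [476.0, 309.0], [513.0, 250.0], [425.0, 233.0]]
(120, 94, -0.08) [[393.0, 287.0], [477.0, 314.0], [535.0, 260.0], [453.0, 235.0]]
```

View pics/f.png

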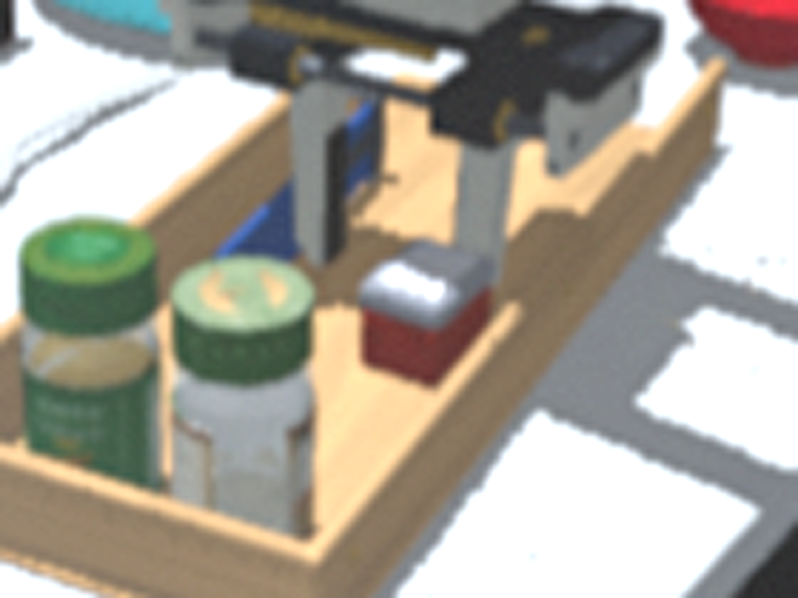

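The gate is wide open and the tin is near tray (122, 82), clear of both wall and gate. I'll finish the push.

>>> apply_moves(deltas=[[58, [5.3, -0.3, 0], 0.016], [58, [5.3, -0.4, 0], 0.016], [58, [5.3, -0.5, 0], 0.016], [58, [5.3, -0.6, 0], 0.016], [58, [5.3, -0.7, 0], 0.016]])

```text
t: 8.1
tool_pos: [0.4657, 0.0322, 0.1977]
orientation: [2.228, 2.215, 0.0]
force: [-1.3, -1.8, 0.9]
opening: 0.0579
```

>>> apply_moves(deltas=[[58, [5.3, -0.8, 0], 0.016], [58, [5.3, -0.9, 0], 0.016], [58, [5.3, -1.0, 0], 0.016], [58, [5.2, -1.1, 0], 0.016], [58, [5.2, -1.2, 0], 0.016]])

```text
t: 8.72
tool_pos: [0.4616, 0.0587, 0.1977]
orientation: [2.315, 2.124, 0.0]
force: [-0.8, -1.5, 0.0]
opening: 0.0581
```

Run:
```python
from h import *
stat()
s=viewer.read_camera('side');cv2.imwrite('pics/g_raw.png',s)
# fit tin pose by red mask match (body silhouette incl. walls ignored): red bbox + predicted
h=cv2.cvtColor(s,cv2.COLOR_BGR2HSV)[180:260,310:380].astype(int)
m=((h[...,0]<8)|(h[...,0]>170))&(h[...,1]>120)
v,u=np.nonzero(m);print('red u',310+u.min(),310+u.max(),'v',180+v.min(),180+v.max(),len(u))
def tp(x,y,yaw,z):
    w=place(P,[(x,y,0)])[0];X=place([w[0],w[1],P[2]+yaw],[(a*24,b*18,z) for a,b in((1,-1),(1,1),(-1,1),(-1,-1))])
    return proj('side',X).round(1)
for a in((182,82,-.15),(182,82,-.35),(182,76,-.15),(172,82,-.15)):print(a,tp(*a,32).tolist(),tp(*a,4)[:2].tolist())
```

```text
t 8.72 TCP tray [140.3  50.5] tipz 11.7 yaw -0.249 open 58.1 A [131.   13.9] B [149.6  87.1] F [-0.8 -1.5  0. ] tilt z [ 0.  0. -1.]
red u 321 337 v 240 253 79
(182, 82, -0.15) [[314.7, 240.8], [329.3, 246.7], [342.1, 236.4], [327.9, 231.0]] [[314.6, 252.1], [328.9, 258.2]]
(182, 82, -0.35) [[314.2, 239.3], [326.3, 246.5], [342.9, 237.9], [330.7, 231.1]] [[314.1, 250.5], [326.0, 258.0]]
(182, 76, -0.15) [[312.2, 240.1], [326.6, 245.9], [339.5, 235.7], [325.4, 230.3]] [[312.1, 251.4], [326.3, 257.4]]
(172, 82, -0.15) [[317.0, 238.5], [331.4, 244.3], [344.1, 234.2], [330.0, 228.9]] [[316.8, 249.7], [331.0, 255.7]]
```

Run:
```python
from h import *
s=cv2.imread('pics/g_raw.png')[185:270,280:380];t=viewer.read_camera('top')[170:260,210:340]
def tp(n,x,y,yaw,z=42):
    w=place(P,[(x,y,0)])[0];return proj(n,place([w[0],w[1],P[2]+yaw],[(a*24,b*18,z) for a,b in((1,-1),(1,1),(-1,1),(-1,-1))]))
a=(182,82,-.2)
s=cv2.resize(s,None,fx=6,fy=6,interpolation=cv2.INTER_CUBIC)[:,:600];t=cv2.resize(t,None,fx=5,fy=5,interpolation=cv2.INTER_CUBIC)
s=cv2.convertScaleAbs(s,alpha=1.4);t=cv2.convertScaleAbs(t,alpha=1.4)
for img,n,o,f in((s,'side',(280,185),6),(t,'top',(210,170),5)):
    for q in(tp(n,*a)-o+.5)*f:cv2.circle(img,tuple(int(k) for k in q),3,(0,255,255),1)
s=cv2.resize(s,(400,340));t=cv2.resize(t,(400,277))
cv2.imwrite('pics/g.png',np.hstack([s,cv2.copyMakeBorder(t,0,63,0,0,cv2.BORDER_CONSTANT)]))
```

```text
(no output)
```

View pics/g.png

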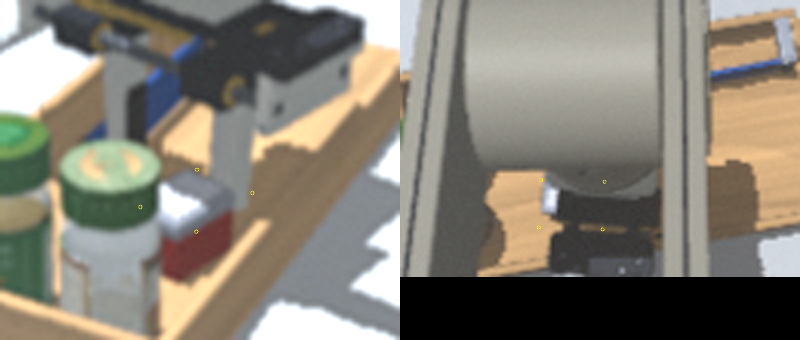

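The tin sits near (181, 73), about 195 mm from the pin, which is clear of the swing but with little margin. I'll back off, re-centre the finger on it by moving 8 mm toward the hinge side, and push about 9 mm more.

>>> apply_moves(deltas=[[58, [-3.9, 1, 0], 0], [58, [2, 7.8, 0], 0], [58, [4.2, -1.1, 0], 0], [58, [4.2, -1.1, 0], 0], [58, [4.2, -1.1, 0], 0]])

```text
t: 9.45
tool_pos: [0.468, 0.0688, 0.1977]
orientation: [-2.314, -2.125, 0.0]
force: [-1.0, -0.8, 0.4]
opening: 0.0583
```

>>> apply_moves(deltas=[[58, [0, 0, 0], 0], [58, [-3, 0.7, 0], 0], [58, [-3, 0.7, 0], 0], [58, [0, 0, 0], 0]])

```text
t: 9.95
tool_pos: [0.469, 0.0621, 0.1977]
orientation: [2.314, 2.124, -0.0]
force: [-0.8, -0.8, -0.3]
opening: 0.058
```

Run:
```python
from h import *
stat()
def tp(n,x,y,yaw,z=42):
    w=place(P,[(x,y,0)])[0];return proj(n,place([w[0],w[1],P[2]+yaw],[(a*24,b*18,z) for a,b in((1,-1),(1,1),(-1,1),(-1,-1))]))
g=cv2.cvtColor(viewer.read_camera('top'),cv2.COLOR_BGR2HSV).astype(int)
sub=(g[...,1]<45)&(g[...,2]>110);v,u=np.nonzero(sub[190:252,235:320]);
print('lid px',len(u),u.min()+235,u.max()+235,v.min()+190,v.max()+190)
for r in range(215,245,2):print(r,''.join('#' if k else '.' for k in sub[r,235:320]))
print(tp('top',190,73,-.2).round(1).tolist())
```

```text
t 9.95 TCP tray [142.5  42.7] tipz 11.7 yaw -0.248 open 58.0 A [133.2   6.1] B [151.7  79.3] F [-0.8 -0.8 -0.3] tilt z [ 0. -0. -1.]
lid px 1386 235 319 190 251
215 ...........................................................#####...#####.............
217 ...........................................................#####...#####.............
219 ...........................................................#####...#####.............
221 ...........................................................#####...#####.............
223 ...........................................................#####...#####.............
225 ...........................................................#####...#####.............
227 .................#######...................................#####...#####.............
229 .................########..................................#####...#####.............
231 .................########..................................#####...#####.............
233 .................########..................................#####...#####.............
235 ................#########..................................#####...#####.............
237 ................########...................................#####...#####.............
239 ................##########.................................#####...#####.............
241 ...........................................................#####...#####.............
243 ...........................................................#####...#####.............
[[251.5, 224.7], [250.6, 240.2], [271.3, 240.7], [272.0, 225.3]]
```

The lid pixels in the top view match the tin at about (190, 73), 203 mm from the pin. The fingers have backed off the tin, so I'll lift straight out and let the gate close.

>>> apply_moves(deltas=[[58, [0, 0, -30], 0], [58, [0, 0, -50], 0], [58, [0, 0, -50], 0], [58, [0, 0, -50], 0], [58, [0, 0, -40], 0]])

```text
t: 10.62
tool_pos: [0.4691, 0.0624, 0.4204]
orientation: [2.313, 2.124, 0.003]
force: [0.7, 0.1, -0.1]
opening: 0.058
```

>>> apply_moves(deltas=[[58, [-55, 0, 0], 0], [58, [-55, 0, 0], 0], [58, [-55, 0, 0], 0], [58, [-55, 0, 0], 0], [58, [-55, 0, 0], 0]])

```text
t: 11.25
tool_pos: [0.4452, -0.2134, 0.4181]
orientation: [2.313, 2.124, 0.001]
force: [1.3, -1.3, -0.2]
opening: 0.0583
```

>>> apply_moves(deltas=[[58, [-40, 0, 0], 0], [58, [-40, 0, 0], 0], [58, [0, 0, 0], 0], [58, [0, 0, 0], 0], [58, [0, 0, 0], 0]])

```text
t: 11.88
tool_pos: [0.4391, -0.2903, 0.4178]
orientation: [2.312, 2.126, 0.0]
force: [-0.6, -0.7, 0.8]
opening: 0.0579
```

Run:
```python
from h import *
stat()
im=viewer.read_camera('top');s=viewer.read_camera('side');a=cv2.imread('pics/top0.png');b=cv2.imread('pics/side0.png')
cv2.imwrite('pics/end_top.png',im);cv2.imwrite('pics/end_side.png',s)
g=cv2.cvtColor(im,cv2.COLOR_BGR2HSV).astype(int);sub=((g[...,1]<45)&(g[...,2]>110)).astype(np.uint8)
n,l,st,ce=cv2.connectedComponentsWithStats(sub[185:255,225:340])
for i in range(1,n):
    if st[i,4]>40:print('lid comp',st[i],ce[i]+[225,185])
def tp(x,y):
    w=place(P,[(x,y,0)])[0];return proj('top',[[w[0],w[1],.042]])[0]
for q in((190,73),(195,73),(190,78)):print(q,tp(*q).round(1))
def blue(x,y0,y1,x0,x1):
    h=cv2.cvtColor(x,cv2.COLOR_BGR2HSV).astype(int)[y0:y1,x0:x1];m=(abs(h[...,0]-115)<14)&(h[...,1]>110);v,u=np.nonzero(m);return len(u),(u.min()+x0,u.max()+x0,v.min()+y0,v.max()+y0) if len(u) else None
for w in(a,im):print('gate top',blue(w,180,250,285,345))
for w in(b,s):print('gate side',blue(w,185,240,310,365))
D=lambda p,q,r:int((cv2.absdiff(p,q)[r].max(2)>40).sum())
for nme,r in(('jars top',np.s_[200:255,205:242]),('bowl top',np.s_[198:246,416:464]),('spoon top',np.s_[125:150,270:350])):print(nme,D(a,im,r))
for nme,r in(('jars side',np.s_[210:270,265:320]),('spoon side',np.s_[183:216,245:298]),('bowl side',np.s_[160:190,383:420])):print(nme,D(b,s,r))
```

```text
t 11.88 TCP tray [-200.4  129.3] tipz 231.8 yaw -0.246 open 57.9 A [-209.6   92.7] B [-191.2  165.8] F [-0.6 -0.7  0.8] tilt z [ 0.  0. -1.]
lid comp [  0   0  35   6 120] [237.125 186.625]
lid comp [ 26  41  21  16 285] [261.06315789 233.21754386]
lid comp [ 66  61  49   9 224] [322.71875    251.51785714]
(190, 73) [261.4 232.7]
(195, 73) [259.2 233.1]
(190, 78) [261.7 234.8]
gate top (52, (np.int64(299), np.int64(334), np.int64(192), np.int64(241)))
gate top (50, (np.int64(299), np.int64(334), np.int64(192), np.int64(241)))
gate side (249, (np.int64(330), np.int64(353), np.int64(193), np.int64(230)))
gate side (253, (np.int64(330), np.int64(353), np.int64(193), np.int64(230)))
jars top 0
bowl top 801
spoon top 0
jars side 4
spoon side 0
bowl side 154
```

Gate, jars and spoon are unchanged, and the lid centre is at about (191, 74). The bowl region differs, probably because the arm occludes or shades it, so I'll check that and then hand in.

Run:
```python
from h import *
for f in('pics/side0.png','pics/end_side.png'):
    h=cv2.cvtColor(cv2.imread(f),cv2.COLOR_BGR2HSV).astype(int)[158:190,380:425]
    v,u=np.nonzero(((h[...,0]<6)|(h[...,0]>174))&(h[...,1]>170));print(f,len(u),u.min(),u.max(),v.min(),v.max())
order.close_job();print(robot.read_state()['t'])
```

```text
pics/side0.png 296 5 37 8 20
pics/end_side.png 76 5 32 8 20
the job is handed in; nothing more can be done
the job is handed in; nothing more can be done
```

I handed the job in at about 12 s. The tin is inside the tray and the gate closed behind it. The hand-in gives no verdict, so this rests on my own checks.

**What I did:** One finger pushed the gate open and held it while the other slid the tin along the floor through the gateway. I re-centred the pushing finger once for a last short push, backed off, lifted straight out and let the gate close.

**Last checks from the cameras:**
- **Tin:** its lid centre is at about tray (191, 74) mm, roughly 204 mm from the hinge pin (over 188 needed) and within the required ranges. I judged this from the lid outline and did not measure tilt directly.
- **Gate:** it covers the same pixels as before the job in both views, so it is shut.
- **Jars and spoon:** they are unchanged between the before and after pictures.
- **Fingers:** they are clear, about 230 mm above the worktop.

**Disagreements:**
- **Bowl:** the pixel comparison differed around it. In the side view its left, top and bottom edges had not moved. Only part of it showed as bright red (76 pixels against 296), and its right edge read 5 pixels short. I put that down to the arm's shadow, since the fingers did not go near the bowl, but did not confirm it.
- **Tin orientation:** it stood with its 48 mm side along the tray, not across it as described. Its measured size, about 47 × 35 mm, did match.

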